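Press a coat peg home with a trigger clamp, then release it

TASK

Squeeze the orange trigger of the bench clamp towards its black grip, as many strokes as it takes, so that the moving jaw walks in and presses the brown coat peg fully home in its rail, but gently, so that the peg's head is not bruised. Then let go of the trigger and leave the clamp alone holding the peg for about two seconds, and after that hold the red release tab down until the jaw has slid fully open again, and let go. Only the clamp may push the peg, the rail and the jaw, not the robot, and leave the other things on the bench alone.

Things in the scene. Friction and masses are not known exactly. Their poses are not given: they have to be found in the camera images.
- clamp: Trigger bar clamp fixed to a brown board (150 x 440 x 18 mm). Origin: bench level, under the grip's centre; z up, y along the steel bar to the moving jaw, x across. A ratchet with 5 mm teeth: a full squeeze draws the jaw in by 15 mm; when the trigger is let go the jaw slips back to the last tooth (at most 5 mm) and stays. Fixed jaw at y = 86 to 100, top z = 130. Bar 20 mm wide, z = 49 to 67
- grip_top (a point): Centre of the top of the black upright grip with orange top, 185 mm above the bench, over the clamp's origin. The grip is fixed, 28 mm wide (x) and 22 mm thick (y from -11 to +11). Housing around the bar below it, up to z = 85, and the fixed jaw leave room for fingertips at z = 132 and above
- trigger: Orange upright trigger, 26 (x) x 14 (y) mm, z = 90 to 178, on the +y side of the grip. Origin: bench level under its middle, 45 mm from the clamp's origin along y at rest: grip and trigger then measure 63 mm over their outer faces (y = -11 to +52). It slides straight towards the grip by 21 mm at most (42 mm over both) and springs back (3 to 5 N) when let go; the first 5 mm are idle
- trigger_top (a point): Middle of the trigger's top, 178 mm above the bench. Force on it: 5 to 11 N while the jaw runs free, about 20 N while the peg is driven, then 1 N more per mm. At 22 to 28 N it presses firmly; from about 33 N the head gets bruised. It stalls before full travel once the peg is home. Squeeze at most 50 mm/s. Let it return fully (within 1 mm of rest) between strokes and before using the tab
- jaw: Moving jaw (black upright, orange cap, 50 mm wide, top z = 135) together with the steel bar. Axes as the clamp's. Origin: bench level; 215 mm from the clamp's origin along y when fully open, down to 135 as it closes. A weak spring (3 to 4 N) draws it open while the tab is held. The bar's tail slides out towards -y under the red tab. Not to be pushed by the robot
- pad: Black rubber pad on the moving jaw, 40 mm across, 10 mm thick, spring-backed: yields towards the jaw by up to 18 mm at 1 N per mm, then hard. Origin: centre of the face that meets the peg, 99 mm above the bench, 15 mm from the jaw's origin towards -y when not pressed. With the trigger let go it should stay pressed in by 4 mm or more; if less, squeeze again, a little harder
- rail: Loose block of pale wood (end of a coat rail), 120 (x) x 36 (y) x 50 (z) mm, about 250 g, standing on a bed at z = 72 between the jaws, 0 to 4 mm short of the fixed jaw at the start. Origin: centre of its underside; axes as the clamp's
- peg: Dark brown turned peg: head 34 mm across, 14 mm long, on a 14 mm pale shank, tight in the rail (about 9 N to drive). Origin: centre of the head's inner shoulder; y points out of the rail. It slides only along y: 18 mm from the rail's origin along y when fully home (shoulder on the rail's face), 28 to 38 mm at the start. More than 25 N from the pad bruises the head
- peg_head (a point): Centre of the peg head's outer face, 14 mm from the peg's origin along y
- tab: Red release tab on a rocker, on the -y side of the grip: plate 40 (x) x 34 (y) x 6 mm. Origin: the rocker's pivot, 30 mm from the clamp's origin towards -y, 34 mm above the bench
- tab_top (a point): Centre of the red tab's top face, 100 mm from the clamp's origin towards -y and 95 mm above the bench when up (it may rest a few mm lower, on a tooth). Pushed slowly straight down it goes 10 mm to a stop; 4 to 8 N frees the bar, up to 20 N if pushed fast; it springs up when let go. Held well down, the jaw slides fully open in about 2 s
- glue: Bystander: white glue bottle with red cap, 56 mm across, 150 mm tall, standing. Origin: centre of its base
- wax: Bystander: yellow wax tin, 72 mm across, 55 mm tall. Origin: centre of its base
- spare: Bystander: spare brown peg standing on its head, 34 mm across, 44 mm tall. Origin: centre of its base
- hammer: Bystander: hammer lying on the bench to the right of the clamp, about 300 mm long. Origin: its underside

How it is judged:
By the outcome, as a careful person would: the job done as asked, in the order asked, and still so for the second after the job is handed in, with the robot touching nothing.
It also fails if it takes over 72 s, if anything falls off the work surface, if the arm or the gripper's body presses on something with over 40 N, if the wrist force passes 120 N, or if a joint passes its speed limit or range.

ROBOT

A 6-joint arm with a two-finger parallel gripper is mounted at the origin on the work surface. World frame = base frame: x ahead of the robot, y to its left, z up, the work surface at z = 0. Lengths are in mm, angles in rad, forces in N, time in s.
With the tool pointing down it reaches from about 400 to 825 mm from the base axis. Payload 7 kg.
Tool frame: the origin (TCP) lies midway between the tips of the shut fingers; the grasp point (between the pads) lies 19 mm behind it (env.grip_point_offset is the z of the grasp point in the tool frame, in mm); z points along the fingers, y is the line along which they close (so a half turn about z gives the same grasp; the last joint's range is limited). The gripper opens to 85 mm and grips with 20 to 120 N. Pads are 22 mm wide; open, the fingers measure 114 mm over their backs; the gripper's body (76 mm by 85 mm) begins 54 mm behind the grasp point. The pads swing forward as they close: fully open they stand 13 mm farther back than shut.
Start: joints at [1.486, 0.359, 0.012, 0, -1.224, -0.288], TCP at [245.859, 628.609, 231.302] pointing down, gripper open.
Joint ranges: [-3.07, 3.07], [-1.43, 2.12], [-1.02, 1.25], [-3.03, 1.67], [-3.05, -0], [-3.03, 3.03]. Speed limits (rad/s): [2.39, 2.39, 3.01, 3.14, 3.14, 3.14].

INTERFACE

Orientations are given as a rotation vector (axis times angle).
In Python, from plant import telemetry, camera, env gives the robot as it stands.
- The arm moves only by the tool arm_command, never from a script. Its argument "increments" is a list of rows, each a list of 7 numbers: the turn, a rotation vector about the tool's x, y, z in degrees, then the shift along the tool's x, y, z in mm, then the opening, from 0 (shut) to 1 (fully open). A call has exactly 8 rows; each row is the pose to reach, as a shift and turn from the pose commanded when the call began, along the tool's axes at that moment; what a row does not reach only later rows make up. A row lasts 1/12 s, in which the tool goes at most 41.7 mm and 7.16 degrees, less where a joint would pass 70% of its speed; a pose out of reach is approached as far as the arm can. A call with a gripper value outside its range is refused whole. The fingers move at their own pace and stop on an object; "grip_force" is the grip in N (left out, the last holds). Time passes only in rows, so rows that repeat a pose let the fingers close, or fill a call up. It gives the time, the measured TCP pose, the force, the opening and the grip force at its end, in the units of the state.
- telemetry.get_obs(): the state, without advancing time (a new reading comes with each control period).
- camera(name): name is "scene" or "side" or "wrist"; returns a dict with "color" (420x560x3 uint8, blue, green, red), "depth" (420x560 float32, mm along the optical axis (not along the pixel's ray), 0 where there is no reading), "mtx" (3x3 intrinsics, pixels), "dist" ([k1, k2, p1, p2, k3] as OpenCV has them; the pictures are not rectified), "R" (3x3) and "t" (3): a world point X has camera coordinates R X + t; the wrist camera has in their place "T_tool_cam" (4x4, takes a point from camera to tool coordinates, whose origin is the TCP and whose axes are the flange's). Camera axes: x right, y down, z forward; pixel columns grow to the right and rows downward; lengths in mm; the calibration is good to about 2 mm. A picture is of the moment at which its call begins: read the wrist's pose just before it.
- env.close_job(): hands the job in; it is judged then, once.
The state is a dict: "time": time; "q": joint angles; "joint_velocities": joint speeds; "joint_torque": joint torques, N m; "ee_pos": TCP position; "tcp_rot": TCP orientation; "wrist_force": force on the tool from outside, world axes, zero at the start; "ft_torque": the same for the moment, N m; "opening": finger opening in mm; "grasp_force": force on a finger pad.
Only numpy, scipy, OpenCV 4.12 (cv2) and the standard library are available. Lean on these libraries where they do the work, as an engineer would, in place of code of your own. Each camera call takes 0.05 s, during which the arm holds its last target. There are 200 camera calls.

## Working session

There is one attempt and no reset: what is moved stays moved. The work goes in short steps, Python scripts to look and compute and a tool call to move; the robot and the scene stay as the last step left them, time stands still between calls to the robot, and variables do not carry over. Pictures are saved under pics/ and viewed, at most 10 in all, crops included, and the job is handed in when it is done.

Besides the shell and the picture viewer there is one more tool, called as name(argument=value, ...), one argument or row to a line, values as JSON. arm_command: Moves the arm, as the interface text tells. Its arguments: {"type":"object","properties":{"increments":{"type":"array","items":{"type":"array","items":{"type":"number"}}},"grip_force":{"type":"number"}},"required":["increments"]}

```bash
ls; mkdir -p pics
python3 - <<'E'
from plant import telemetry, camera, env
import cv2,numpy as np
o=telemetry.get_obs();print(o, env.grip_point_offset)
for n in("scene","side"):
    c=camera(n);cv2.imwrite(f"pics/{n}0.png",c["color"]);np.savez(f"{n}0.npz",**c)
    print(n,c["mtx"],c["dist"],c["R"],c["t"])
E
```

```text
pics
{'time': 0.0, 'q': array([ 1.48613888e+00,  3.59399630e-01,  1.10559843e-02, -3.27340975e-04,
       -1.22411339e+00, -2.88115089e-01]), 'joint_velocities': array([ 0.00067861, -0.00020092,  0.00114143, -0.00036125, -0.00361191,
        0.00077774]), 'joint_torque': array([ 1.55885991e-03, -5.83318806e+01,  2.93420041e+01,  6.93667352e+00,
       -5.99776773e-03, -1.32005468e-06]), 'ee_pos': array([245.68157177, 628.18040817, 230.35830763]), 'tcp_rot': array([ 3.08549457e+00, -5.82025333e-01, -2.15918777e-04]), 'wrist_force': array([ 1.11925004, -0.74158358, -0.54188913]), 'ft_torque': array([-0.02537945, -0.01570363,  0.05238613]), 'grasp_force': 0.0, 'opening': 85.26929775055886} -18.700000000000003
scene [[459.42066406   0.         273.83744591]
 [  0.         459.42066406 204.11774804]
 [  0.           0.           1.        ]] [-0.09118644  0.          0.          0.          0.        ] [[-0.16269149  0.98665533 -0.00653699]
 [ 0.80002897  0.12803489 -0.58614053]
 [-0.57748171 -0.10058986 -0.81018304]] [ 207.05905935 -415.22596927 1632.55920321]
side [[400.26331134   0.         276.98267518]
 [  0.         400.26331134 209.35056414]
 [  0.           0.           1.        ]] [-0.01217603  0.          0.          0.          0.        ] [[-0.97502515 -0.22206356 -0.00370585]
 [-0.10511175  0.4760896  -0.87309233]
 [ 0.19564631 -0.85089745 -0.48754082]] [597.85746888 239.75135349 907.67419595]
```

View pics/scene0.png

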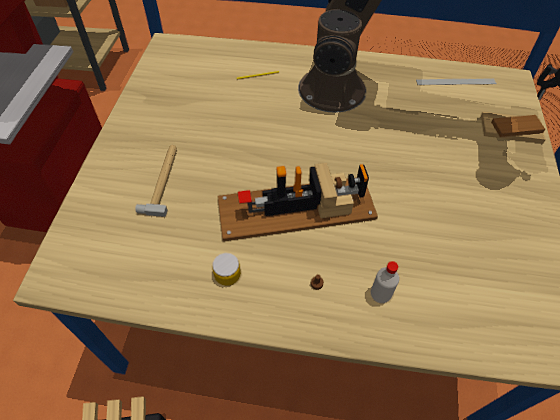

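View pics/side0.png

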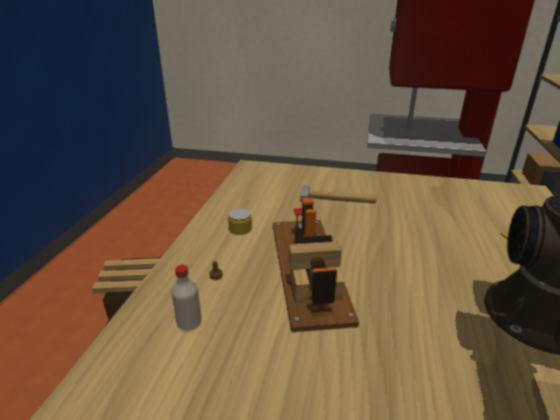

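Scene: red tab at (245,197), orange grip top at (281,170), trigger (298,170), jaw cap (363,172), board corners from (220,237) to (376,215); wax (226,268), spare (317,283), glue (383,285) in front, hammer (160,185) to the right. Side: tab (298,212), grip (308,203), jaw (323,285).

```bash
cat > h.py <<'E'
import cv2,numpy as np
def world(c,uv,z=None,R=None,t=None):
    """pixels -> world on plane z, or via depth"""
    R=c["R"] if R is None else R; t=c["t"] if t is None else t
    uv=np.asarray(uv,float).reshape(-1,2)
    n=cv2.undistortPoints(uv.reshape(-1,1,2),c["mtx"],c["dist"]).reshape(-1,2)
    d=np.c_[n,np.ones(len(n))]
    o=-R.T@t; w=d@R
    if z is None: s=np.array([c["depth"][int(round(v)),int(round(u))] for u,v in uv])
    else: s=(z-o[2])/w[:,2]
    return o+w*s[:,None]
def hsv(c): return cv2.cvtColor(c["color"],cv2.COLOR_BGR2HSV)
def blobs(m,amin=8):
    n,l,s,ce=cv2.connectedComponentsWithStats(m.astype(np.uint8))
    return [(np.argwhere(l==i)[:,::-1],s[i]) for i in range(1,n) if s[i][4]>=amin]
E
python3 - <<'E'
from h import *
for n in("scene","side"):
    c=dict(np.load(n+"0.npz"));H=hsv(c);h,s,v=H[...,0],H[...,1],H[...,2]
    for name,m in(("orange",(h>7)&(h<16)&(s>200)&(v>140)),("red",((h<5)|(h>175))&(s>180)&(v>120))):
        for p,st in blobs(m):
            if not(150<p[:,1].mean()<310 and 180<p[:,0].mean()<420):continue
            w=world(c,p);w=w[c["depth"][p[:,1],p[:,0]]>0]
            top=w[w[:,2]>np.percentile(w[:,2],95)-4]
            print(n,name,st,"med",np.median(w,0).round(),"top",top.mean(0).round(),len(top),w[:,2].max().round())
    m=((h<14)&(s>110)&(v>50)&(v<150))
    if n=="scene": roi=(slice(150,250),slice(205,390))
    else: roi=(slice(200,330),slice(260,370))
    k=np.zeros_like(m);k[roi]=m[roi]
    p=np.argwhere(k)[:,::-1];w=world(c,p);w2=w[(abs(w[:,2]-18)<6)]
    r=cv2.minAreaRect(w2[:,:2].astype(np.float32));print("board",len(w2),r, np.median(w2[:,2]))
E
```

```text
scene orange [297 169   4   5   8] med [553. -51. 175.] top [552. -52. 175.] 8 179.0
scene orange [282 170   4   5   8] med [567. -88. 182.] top [569. -89. 185.] 4 187.0
scene red [238 191  14  12 138] med [ 592. -193.   94.] top [ 593. -192.   95.] 79 99.0
scene red [387 262  11   9  79] med [774. 194. 150.] top [775. 194. 150.] 59 154.0
board 264 ((546.2491455078125, -54.78288269042969), (150.75856018066406, 437.0013427734375), 18.6674747467041) 16.193679117220654
side orange [303 198  10   4  28] med [555. -91. 185.] top [555. -92. 185.] 28 187.0
side orange [307 210   8   2  15] med [542. -53. 177.] top [542. -52. 178.] 15 180.0
side orange [314 268  22   3  39] med [487. 116. 136.] top [485. 116. 136.] 39 137.0
side red [295 209   6   5  29] med [ 596. -187.   95.] top [ 595. -187.   95.] 28 97.0
side red [176 266  11   6  53] med [769. 196. 150.] top [769. 196. 150.] 53 152.0
board 96 ((539.3856201171875, -51.47743225097656), (128.87193298339844, 436.3815612792969), 20.457683563232422) 18.233972758303707
```

arm_command(
  increments=[
    [0,0,0,24,24,-14,1],
    [0,0,0,50,50,-28,1],
    [0,0,0,76,76,-42,1],
    [0,0,0,102,102,-56,1],
    [0,0,0,128,128,-70,1],
    [0,0,0,154,154,-84,1],
    [0,0,0,180,180,-98,1],
    [0,0,0,206,206,-110,1],
  ],
)

```text
time: 0.77
ee_pos: [362.9, 359.9, 342.1]
tcp_rot: [-3.087, 0.582, -0.0]
wrist_force: [0.9, 1.5, 0.4]
opening: 85.2
grasp_force: 0.0
```

arm_command(
  increments=[
    [0,0,0,28,28,0,1],
    [0,0,0,56,56,0,1],
    [0,0,0,84,84,0,1],
    [0,0,0,112,112,0,1],
    [0,0,0,140,140,0,1],
    [0,0,0,168,168,0,1],
    [0,0,0,196,196,0,1],
    [0,0,0,224,224,0,1],
  ],
)

```text
time: 1.43
ee_pos: [489.8, 69.6, 341.3]
tcp_rot: [-3.087, 0.582, -0.0]
wrist_force: [0.2, 0.2, -0.5]
opening: 85.5
grasp_force: 0.0
```

arm_command(
  increments=[
    [0,0,-6,25,25,0,1],
    [0,0,-12,50,50,0,1],
    [0,0,-18,75,75,0,1],
    [0,0,-24,100,100,0,1],
    [0,0,-30,125,125,0,1],
    [0,0,-36,125,125,0,1],
    [0,0,-40,125,125,0,1],
    [0,0,-40,125,125,0,1],
  ],
)

```text
time: 2.1
ee_pos: [560.5, -91.3, 340.5]
tcp_rot: [-3.1, -0.511, 0.002]
wrist_force: [-1.3, 0.1, -0.3]
opening: 85.5
grasp_force: 0.0
```

Run:
```python
from plant import telemetry, camera
from h import *
o=telemetry.get_obs();c=camera("wrist");np.savez("w0.npz",ee=o["ee_pos"],rot=o["tcp_rot"],**c);cv2.imwrite("pics/w0.png",c["color"])
print(c["T_tool_cam"].round(3),c["mtx"],o["q"],o["ee_pos"],o["tcp_rot"])
```

```text
[[   0.      -0.949   -0.316   81.617]
 [   1.       0.       0.      -0.568]
 [  -0.      -0.316    0.949 -142.218]
 [   0.       0.       0.       1.   ]] [[314.60053352   0.         280.22672268]
 [  0.         314.60053352 210.33457143]
 [  0.           0.           1.        ]] [ 1.82905317e-01  1.31182603e-01 -4.53602227e-02 -1.80155913e-04
 -1.39582553e+00  1.71460346e+00] [560.45276843 -91.31782749 340.47667407] [-3.09963110e+00 -5.10846462e-01  2.47419624e-03]
```

View pics/w0.png

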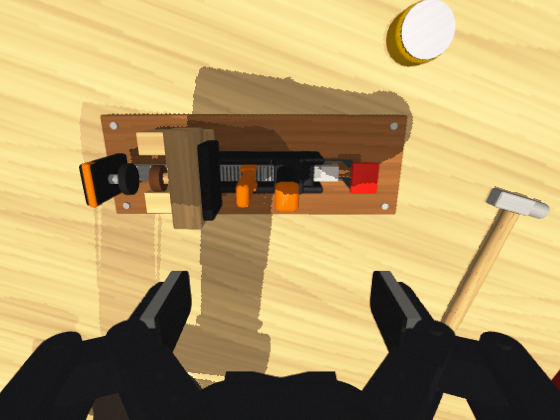

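Wrist view: red tab (364,178), grip's orange top (287,195), trigger (244,190), jaw cap (90,185), peg head (157,178), wax at the upper right, hammer at the right.

```bash
cat >> h.py <<'E'
from scipy.spatial.transform import Rotation as Ro
def pose(c,ee,rot):
    T=c["T_tool_cam"];Rt=Ro.from_rotvec(rot).as_matrix()
    Rwc=Rt@T[:3,:3];p=Rt@T[:3,3]+ee
    return Rwc.T,-Rwc.T@p
E
python3 - <<'E'
from h import *
c=dict(np.load("w0.npz"));R,t=pose(c,c["ee"],c["rot"])
Rt=Ro.from_rotvec(c["rot"]).as_matrix();print(Rt.round(4))
H=hsv(c);h,s,v=H[...,0],H[...,1],H[...,2]
def W(p,z=None):return world(c,p,z,R,t)
for name,m in(("or",(h>7)&(h<16)&(s>200)&(v>140)),("red",((h<5)|(h>175))&(s>180)&(v>120))):
    for p,st in blobs(m,30):
        w=W(p);zt=np.percentile(w[:,2],97);top=w[w[:,2]>zt-3]
        r=cv2.minAreaRect(top[:,:2].astype(np.float32));print(name,st,"ztop",zt.round(1),[np.round(x,1) for x in r],len(top))
m=((h<16)&(s>90)&(v>40)&(v<190));k=np.zeros_like(m);k[100:225,90:420]=m[100:225,90:420]
p=np.argwhere(k)[:,::-1];w=W(p);w=w[abs(w[:,2]-18)<5]
print("board",cv2.minAreaRect(w[:,:2].astype(np.float32)),len(w),np.median(w[:,2]))
E
```

```text
[[ 9.471e-01  3.209e-01 -1.600e-03]
 [ 3.209e-01 -9.471e-01 -1.000e-04]
 [-1.500e-03 -4.000e-04 -1.000e+00]]
or [ 82 163  16  44 202] ztop 136.3 [array([485.9, 114.8]), array([50.5, 10. ]), np.float64(18.9)] 197
or [236 184  13  24 207] ztop 178.4 [array([584.5, -56.6]), array([ 15.4, 106.6]), np.float64(89.7)] 162
or [275 185  24  27 352] ztop 185.5 [array([557. , -98.9]), array([27.3, 21.7]), np.float64(18.5)] 290
red [350 163  29  31 809] ztop 96.1 [array([ 599.5, -137.3]), array([157. ,  48.6]), np.float64(79.4)] 780
board ((543.5936279296875, -55.7459716796875), (149.3864288330078, 438.1794738769531), 18.70903968811035) 14666 17.59956248417086
```

arm_command(
  increments=[
    [0,0,0,-6,-11,30,1],
    [0,0,0,-6,-11,65,1],
    [0,0,0,-6,-11,100,1],
    [0,0,0,-6,-11,135,1],
    [0,0,0,-6,-11,165,1],
    [0,0,0,-6,-11,190,1],
    [0,0,0,-6,-11,205,1],
    [0,0,0,-6,-11,212,1],
  ],
  grip_force=40,
)

```text
time: 2.82
ee_pos: [549.8, -81.4, 126.8]
tcp_rot: [-3.1, -0.506, 0.006]
wrist_force: [-1.1, -0.3, 0.8]
opening: 85.2
grasp_force: 0.0
```

Run:
```python
from plant import telemetry, camera
from h import *
o=telemetry.get_obs();print(o["ee_pos"],o["wrist_force"],o["opening"])
d=o["ee_pos"][:2]-np.array([557,-98.9]);print("clamp xy",d@[.947,.321],d@[-.321,.947])
c=camera("side");np.savez("s1.npz",**c);a=cv2.resize(c["color"][150:340,220:400],(540,570),interpolation=cv2.INTER_CUBIC);cv2.imwrite("pics/s1.png",a)
```

```text
[549.76775773 -81.43958938 126.81112834] [-1.09649031 -0.32340981  0.76869268] 85.24039456441868
clamp xy -1.2441416222063433 18.856558623645576
```

View pics/s1.png

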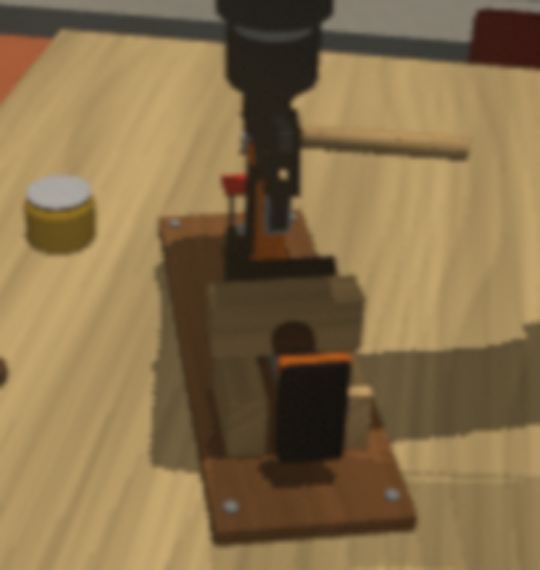

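arm_command(
  increments=[
    [0,0,0,1,5,0,1],
    [0,0,0,2,8,0,1],
    [0,0,0,2,11,0,1],
    [0,0,0,2,14,0,1],
    [0,0,0,2,17,0,1],
    [0,0,0,2,20,0,1],
    [0,0,0,2,23,0,1],
    [0,0,0,2,26,0,1],
  ],
)

```text
time: 3.53
ee_pos: [562.4, -104.4, 130.6]
tcp_rot: [-3.098, -0.508, -0.004]
wrist_force: [-4.7, 14.5, 6.3]
opening: 85.4
grasp_force: 8.0
```

```bash
cat > st.py <<'E'
from plant import telemetry
import numpy as np
def st():
    o=telemetry.get_obs();d=o["ee_pos"][:2]-np.array([557,-98.9])
    yd=np.array([-.321,.947]);print("t",round(o["time"],2),"clamp x,y",(d@[.947,.321]).round(1),(d@yd).round(1),"z",o["ee_pos"][2].round(1),"Fy",(o["wrist_force"][:2]@yd).round(1),"Fz",o["wrist_force"][2].round(1),"op",round(o["opening"],1),"gf",o["grasp_force"])
if __name__=="__main__":st()
E
python3 st.py
```

```text
t 3.53 clamp x,y 3.3 -6.9 z 130.6 Fy 15.2 Fz 6.3 op 85.4 gf 7.981419861316681
```

arm_command(
  increments=[
    [0,0,0,-1,2,1,1],
    [0,0,0,-1,3,1,1],
    [0,0,0,-1,3,1,1],
    [0,0,0,-1,3,1,1],
    [0,0,0,-1,3,1,1],
    [0,0,0,-1,3,1,1],
    [0,0,0,-1,3,1,1],
    [0,0,0,-1,3,1,1],
  ],
)

```text
time: 4.2
ee_pos: [563.3, -108.0, 130.1]
tcp_rot: [-3.099, -0.508, -0.007]
wrist_force: [-0.9, 8.4, 5.2]
opening: 85.5
grasp_force: 4.1
```

```bash
python3 st.py
python3 - <<'E'
from plant import camera
import cv2
c=camera("scene");cv2.imwrite("pics/c1.png",cv2.resize(c["color"][130:250,205:390],(740,480),interpolation=cv2.INTER_CUBIC))
E
```

```text
t 4.2 clamp x,y 3.1 -10.7 z 130.1 Fy 8.2 Fz 5.2 op 85.5 gf 4.090094715356827
```

View pics/c1.png

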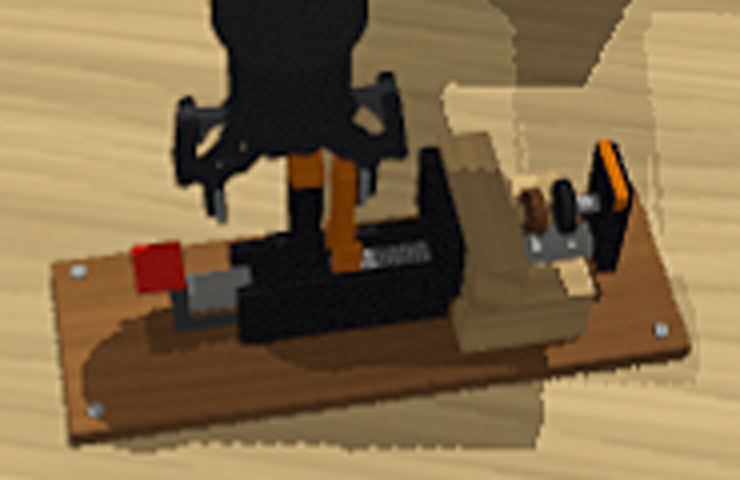

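Trigger squeezed against the grip area at (345,190), only the inner pad touches it; the pad stands close to the peg's head. Force 8 N as for free running. Return and stroke 2.

arm_command(
  increments=[
    [0,0,0,-1,-4,0,1],
    [0,0,0,-2,-8,0,1],
    [0,0,0,-2,-12,0,1],
    [0,0,0,-2,-16,0,1],
    [0,0,0,-2,-20,0,1],
    [0,0,0,-2,-24,0,1],
    [0,0,0,-2,-24,0,1],
    [0,0,0,-2,-24,0,1],
  ],
)

```text
time: 4.92
ee_pos: [551.8, -87.0, 128.2]
tcp_rot: [3.1, 0.509, -0.001]
wrist_force: [0.5, -0.4, 0.6]
opening: 85.4
grasp_force: 0.0
```

```bash
python3 st.py
```

```text
t 4.92 clamp x,y -1.0 13.0 z 128.2 Fy -0.5 Fz 0.6 op 85.4 gf 0.0
```

arm_command(
  increments=[
    [0,0,0,0,3,0,1],
    [0,0,0,0,6,0,1],
    [0,0,0,0,9,0,1],
    [0,0,0,0,12,0,1],
    [0,0,0,0,15,0,1],
    [0,0,0,0,18,0,1],
    [0,0,0,0,21,0,1],
    [0,0,0,0,24,0,1],
  ],
)

```text
time: 5.58
ee_pos: [559.0, -108.1, 128.1]
tcp_rot: [-3.097, -0.508, 0.001]
wrist_force: [-5.5, 14.7, 5.4]
opening: 85.8
grasp_force: 7.8
```

```bash
python3 st.py
```

```text
t 5.58 clamp x,y -1.0 -9.4 z 128.1 Fy 15.7 Fz 5.4 op 85.8 gf 7.793849408626556
```

arm_command(
  increments=[
    [0,0,0,0,1,0,1],
    [0,0,0,0,1,0,1],
    [0,0,0,0,1,0,1],
    [0,0,0,0,1,0,1],
    [0,0,0,0,1,0,1],
    [0,0,0,0,1,0,1],
    [0,0,0,0,1,0,1],
    [0,0,0,0,1,0,1],
  ],
)

```text
time: 6.25
ee_pos: [559.6, -109.7, 128.2]
tcp_rot: [-3.098, -0.508, 0.001]
wrist_force: [-3.9, 10.4, 3.9]
opening: 85.5
grasp_force: 5.3
```

```bash
python3 st.py
cat > jaw.py <<'E'
from plant import camera
from h import *
G=np.array([557,-98.9]);yd=np.array([-.321,.947]);xd=np.array([.947,.321])
def jaw():
    for n in("scene","side"):
        c=camera(n);H=hsv(c);h,s,v=H[...,0],H[...,1],H[...,2]
        m=(h>5)&(h<18)&(s>170)&(v>110)
        p=np.argwhere(m)[:,::-1];w=world(c,p);d=w[:,:2]-G;y=d@yd;x=d@xd
        k=(y>130)&(y<250)&(abs(x)<35)&(w[:,2]>128)&(w[:,2]<142)
        print(n,"jaw cap y",np.median(y[k]).round(1),k.sum())
        k=(w[:,2]>165)&(w[:,2]<182)&(abs(x)<20)&(y>18)&(y<60);print(n,"trigger y",np.median(y[k]).round(1),k.sum())
        hd=(y>120)&(y<200)&(w[:,2]>80)&(w[:,2]<120)
    return
jaw()
E
python3 jaw.py
```

```text
t 6.25 clamp x,y -1.0 -11.1 z 128.2 Fy 11.0 Fz 3.9 op 85.5 gf 5.311463624238968
scene jaw cap y 193.9 52
scene trigger y 24.2 24
side jaw cap y 196.5 55
side trigger y nan 0
  return _methods._mean(a, axis=axis, dtype=dtype,
  ret = ret.dtype.type(ret / rcount)
```

Jaw advanced 30 mm after two strokes, as expected. Stroke 3.

arm_command(
  increments=[
    [0,0,0,0,-4,0,1],
    [0,0,0,0,-8,0,1],
    [0,0,0,0,-12,0,1],
    [0,0,0,0,-16,0,1],
    [0,0,0,0,-20,0,1],
    [0,0,0,0,-24,0,1],
    [0,0,0,0,-24,0,1],
    [0,0,0,0,-24,0,1],
  ],
)

```text
time: 7.02
ee_pos: [552.5, -87.8, 128.4]
tcp_rot: [3.1, 0.509, 0.0]
wrist_force: [-0.0, -0.5, 0.1]
opening: 85.6
grasp_force: 0.0
```

arm_command(
  increments=[
    [0,0,0,0,3,0,1],
    [0,0,0,0,6,0,1],
    [0,0,0,0,9,0,1],
    [0,0,0,0,12,0,1],
    [0,0,0,0,15,0,1],
    [0,0,0,0,18,0,1],
    [0,0,0,0,20,0,1],
    [0,0,0,0,21,0,1],
  ],
)

```text
time: 7.68
ee_pos: [558.4, -105.6, 128.2]
tcp_rot: [-3.097, -0.508, 0.001]
wrist_force: [-7.0, 17.0, 7.2]
opening: 85.5
grasp_force: 9.4
```

```bash
python3 st.py
```

```text
t 7.68 clamp x,y -0.9 -6.8 z 128.2 Fy 18.4 Fz 7.2 op 85.5 gf 9.414226412773132
```

arm_command(
  increments=[
    [0,0,0,0,1,0,1],
    [0,0,0,0,2,0,1],
    [0,0,0,0,3,0,1],
    [0,0,0,0,4,0,1],
    [0,0,0,0,5,0,1],
    [0,0,0,0,5,0,1],
    [0,0,0,0,5,0,1],
    [0,0,0,0,5,0,1],
  ],
)

```text
time: 8.35
ee_pos: [560.0, -110.4, 128.2]
tcp_rot: [-3.097, -0.508, 0.001]
wrist_force: [-6.9, 17.1, 7.4]
opening: 85.5
grasp_force: 9.2
```

```bash
python3 st.py;python3 jaw.py 2>/dev/null
```

```text
t 8.35 clamp x,y -0.9 -11.8 z 128.2 Fy 18.4 Fz 7.4 op 85.5 gf 9.155769646167755
scene jaw cap y 178.8 54
scene trigger y 22.7 26
side jaw cap y 180.9 50
side trigger y nan 0
```

arm_command(
  increments=[
    [0,0,0,0,-4,0,1],
    [0,0,0,0,-8,0,1],
    [0,0,0,0,-12,0,1],
    [0,0,0,0,-16,0,1],
    [0,0,0,0,-20,0,1],
    [0,0,0,0,-24,0,1],
    [0,0,0,0,-24,0,1],
    [0,0,0,0,-24,0,1],
  ],
)

```text
time: 9.12
ee_pos: [553.0, -89.8, 128.3]
tcp_rot: [3.1, 0.509, 0.0]
wrist_force: [0.6, 0.7, 0.5]
opening: 85.2
grasp_force: 0.0
```

arm_command(
  increments=[
    [0,0,0,0,2,0,1],
    [0,0,0,0,4,0,1],
    [0,0,0,0,6,0,1],
    [0,0,0,0,8,0,1],
    [0,0,0,0,10,0,1],
    [0,0,0,0,12,0,1],
    [0,0,0,0,14,0,1],
    [0,0,0,0,15,0,1],
  ],
)

```text
time: 9.78
ee_pos: [556.9, -101.5, 128.1]
tcp_rot: [-3.096, -0.508, 0.001]
wrist_force: [-9.7, 24.1, 10.0]
opening: 85.5
grasp_force: 12.6
```

```bash
python3 st.py
```

```text
t 9.78 clamp x,y -1.0 -2.4 z 128.1 Fy 25.9 Fz 10.0 op 85.5 gf 12.586170136928558
```

arm_command(
  increments=[
    [0,0,0,0,0.5,0,1],
    [0,0,0,0,1,0,1],
    [0,0,0,0,1.5,0,1],
    [0,0,0,0,2,0,1],
    [0,0,0,0,2.5,0,1],
    [0,0,0,0,3,0,1],
    [0,0,0,0,3,0,1],
    [0,0,0,0,3,0,1],
  ],
)

```text
time: 10.45
ee_pos: [557.6, -103.7, 128.1]
tcp_rot: [-3.096, -0.508, 0.001]
wrist_force: [-8.3, 22.4, 7.3]
opening: 85.2
grasp_force: 12.2
```

```bash
python3 st.py
```

```text
t 10.45 clamp x,y -1.0 -4.8 z 128.1 Fy 23.9 Fz 7.3 op 85.2 gf 12.188748121261597
```

arm_command(
  increments=[
    [0,0,0,0,0.5,0,1],
    [0,0,0,0,1,0,1],
    [0,0,0,0,1.5,0,1],
    [0,0,0,0,2,0,1],
    [0,0,0,0,2,0,1],
    [0,0,0,0,2,0,1],
    [0,0,0,0,2,0,1],
    [0,0,0,0,2,0,1],
  ],
)

```text
time: 11.12
ee_pos: [558.3, -105.7, 128.1]
tcp_rot: [-3.096, -0.508, 0.001]
wrist_force: [-9.2, 23.0, 8.7]
opening: 85.4
grasp_force: 12.1
```

```bash
python3 st.py;python3 jaw.py 2>/dev/null
```

```text
t 11.12 clamp x,y -1.0 -6.8 z 128.1 Fy 24.8 Fz 8.7 op 85.4 gf 12.051786482334137
scene jaw cap y 168.8 53
scene trigger y 29.1 24
side jaw cap y 171.0 41
side trigger y nan 0
```

arm_command(
  increments=[
    [0,0,0,0,0.5,0,1],
    [0,0,0,0,1,0,1],
    [0,0,0,0,1.5,0,1],
    [0,0,0,0,2,0,1],
    [0,0,0,0,2,0,1],
    [0,0,0,0,2,0,1],
    [0,0,0,0,2,0,1],
    [0,0,0,0,2,0,1],
  ],
)

```text
time: 11.88
ee_pos: [558.6, -106.7, 128.0]
tcp_rot: [-3.095, -0.508, 0.002]
wrist_force: [-11.4, 27.6, 10.6]
opening: 85.5
grasp_force: 14.9
```

```bash
python3 st.py;python3 - <<'E'
from plant import camera
import cv2,numpy as np
c=camera("scene");np.savez("c2.npz",**c);cv2.imwrite("pics/c2.png",cv2.resize(c["color"][160:230,290:390],(800,560),interpolation=cv2.INTER_CUBIC))
E
```

```text
t 11.88 clamp x,y -1.0 -7.9 z 128.0 Fy 29.8 Fz 10.6 op 85.5 gf 14.907982349395752
```

View pics/c2.png

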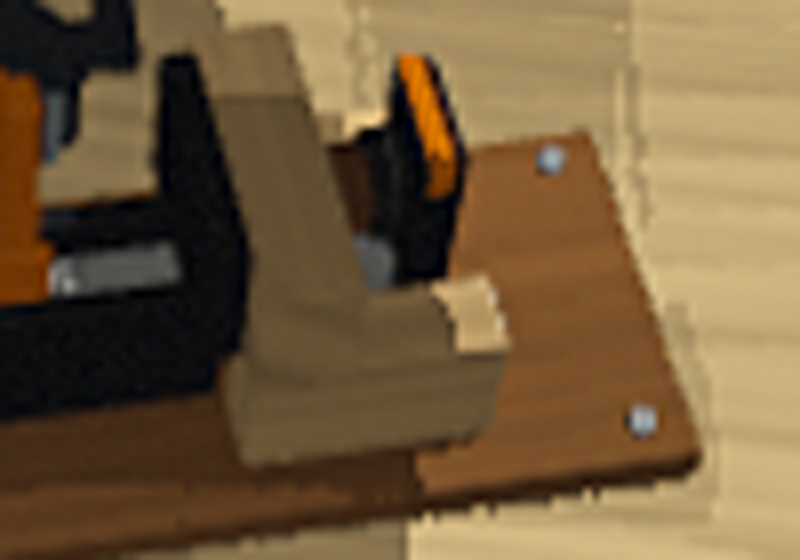

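The picture shows the peg's head (350,190) against the rail's face, the pad squashed between it and the jaw (430,150), and the rail against the fixed jaw; force rose to ~29 N in 1 mm, so the peg is home. Let go.

arm_command(
  increments=[
    [0,0,0,0,-4,0,1],
    [0,0,0,0,-8,0,1],
    [0,0,0,0,-12,0,1],
    [0,0,0,0,-16,0,1],
    [0,0,0,0,-20,0,1],
    [0,0,0,0,-24,0,1],
    [0,0,0,0,-25,0,1],
    [0,0,0,0,-25,0,1],
  ],
)

```text
time: 12.6
ee_pos: [552.1, -87.0, 128.4]
tcp_rot: [3.1, 0.509, 0.0]
wrist_force: [-0.0, 0.5, 0.4]
opening: 85.6
grasp_force: 0.0
```

```bash
python3 st.py;python3 jaw.py 2>/dev/null
python3 - <<'E'
from plant import camera
from h import *
G=np.array([557,-98.9]);yd=np.array([-.321,.947]);xd=np.array([.947,.321])
c=camera("scene");cv2.imwrite("pics/c3.png",cv2.resize(c["color"][160:230,290:390],(800,560),interpolation=cv2.INTER_CUBIC))
# profile along y of surfaces
vv,uu=np.mgrid[150:240,290:400];p=np.c_[uu.ravel(),vv.ravel()];w=world(c,p);d=w[:,:2]-G;x=d@xd;y=d@yd;z=w[:,2]
bgr=c["color"][p[:,1],p[:,0]]
def q(n,k):print(n,k.sum(),np.percentile(y[k],[2,10,50,90,98]).round(1) if k.sum() else "", np.median(bgr[k],0) if k.sum() else "")
q("rail top",(abs(z-122)<3)&(x<60)&(x>-60)&(y>95)&(y<160))
k=(z>85)&(z<119)&(abs(x)<22)&(y>128)&(y<185)
for i in np.where(k)[0][::3]:print(p[i],x[i].round(),y[i].round(1),z[i].round(),bgr[i])
E
```

```text
t 12.6 clamp x,y -0.8 12.9 z 128.4 Fy 0.4 Fz 0.4 op 85.6 gf 0.0
scene jaw cap y 170.1 35
scene trigger y 44.8 30
side jaw cap y nan 0
side trigger y nan 0
rail top 344 [100.9 103.8 117.4 131.3 133.9] [49. 77. 97.]
[339 172] -17.0 164.5 118.0 [49 78 96]
[339 174] -12.0 163.6 116.0 [23 35 45]
[340 175] -7.0 165.0 117.0 [8 1 0]
[336 176] -9.0 154.5 113.0 [7 0 0]
[339 176] -9.0 163.5 110.0 [10  6  7]
[335 177] -4.0 150.3 116.0 [8 7 4]
[339 177] -11.0 164.4 105.0 [16 12 12]
[331 178] -6.0 140.3 110.0 [18 29 47]
[334 178] -4.0 148.0 112.0 [13 21 35]
[338 178] 2.0 157.0 117.0 [17 17 17]
[331 179] 1.0 137.9 116.0 [21 38 55]
[334 179] 1.0 146.5 114.0 [15 29 49]
[337 179] 5.0 153.6 117.0 [14 13 13]
[340 179] 0.0 163.9 109.0 [12  9 13]
[332 180] 5.0 140.0 115.0 [16 28 47]
[336 180] 8.0 150.1 117.0 [14 16 20]
[339 180] 11.0 157.5 119.0 [24 25 26]
[331 181] 8.0 136.1 116.0 [35 56 75]
[334 181] 10.0 144.0 117.0 [16 29 49]
[337 181] 10.0 152.4 115.0 [13 13 10]
[340 181] 6.0 162.8 107.0 [51 53 53]
[333 182] 10.0 141.7 113.0 [15 27 46]
[336 182] 11.0 149.7 112.0 [19 20 27]
[339 182] 11.0 158.1 111.0 [15 12 15]
[342 182] 18.0 164.0 118.0 [11  9  7]
[333 183] 10.0 142.1 108.0 [18 26 46]
[336 183] 15.0 148.7 113.0 [17 22 32]
[339 183] 16.0 156.6 113.0 [11  7 12]
[342 183] 19.0 163.9 116.0 [12  6  9]
[334 184] 14.0 143.7 109.0 [13 26 45]
[337 184] 16.0 151.6 109.0 [17 16 20]
[340 184] 11.0 162.2 101.0 [39 39 39]
[333 185] 19.0 139.5 112.0 [24 39 56]
[336 185] 11.0 151.0 100.0 [15 25 38]
[339 185] 18.0 157.1 106.0 [16 18 18]
[342 185] 21.0 164.1 109.0 [6 6 4]
[335 186] 17.0 146.5 103.0 [17 31 52]
[338 186] 21.0 153.6 106.0 [16 18 17]
[341 186] 17.0 163.4 100.0 [13 15 15]
[334 187] 22.0 142.2 106.0 [15 28 48]
[337 187] 21.0 151.2 102.0 [19 16 17]
[340 187] 9.0 164.4 85.0 [14 14 14]
[334 188] 16.0 145.0 93.0 [15 32 50]
[339 188] 22.0 157.0 98.0 [13 13 12]
[335 189] 18.0 147.5 91.0 [57 59 61]
[339 189] 21.0 157.8 92.0 [18 18 19]
```

arm_command(
  increments=[
    [0,0,0,0,0,-25,1],
    [0,0,0,0,0,-50,1],
    [0,0,0,0,0,-75,1],
    [0,0,0,0,-25,-75,1],
    [0,0,0,0,-60,-75,1],
    [0,0,0,0,-95,-75,1],
    [0,0,0,0,-130,-75,1],
    [0,0,0,0,-135,-75,1],
  ],
)

```text
time: 13.42
ee_pos: [507.9, 44.0, 203.7]
tcp_rot: [-3.099, -0.512, -0.002]
wrist_force: [-0.6, -0.2, 0.1]
opening: 85.4
grasp_force: 0.0
```

Run:
```python
from plant import telemetry, camera
from h import *
o=telemetry.get_obs();c=camera("wrist");np.savez("w1.npz",ee=o["ee_pos"],rot=o["tcp_rot"],**c);cv2.imwrite("pics/w1.png",c["color"][60:360,130:430].repeat(2,0).repeat(2,1))
G=np.array([557,-98.9]);yd=np.array([-.321,.947]);xd=np.array([.947,.321])
R,t=pose(c,o["ee_pos"],o["tcp_rot"])
for n in("w0.npz","w1.npz"):
    if n=="w0.npz": cc=dict(np.load(n));Rr,tt=pose(cc,cc["ee"],cc["rot"])
    else: cc,Rr,tt=c,R,t
    vv,uu=np.mgrid[0:420,0:560];p=np.c_[uu.ravel(),vv.ravel()];w=world(cc,p,None,Rr,tt);d=w[:,:2]-G;x=d@xd;y=d@yd;z=w[:,2]
    H=hsv(cc).reshape(-1,3)
    k=(y>90)&(y<240)&(abs(x)<30)&(z>80)&(z<140)
    for lo in range(96,236,1):
        b=k&(y>=lo)&(y<lo+1)&(abs(x)<12)
        if b.sum(): print(n,lo,b.sum(),"zmax",z[b].max().round(),np.median(H[b],0).round())
```

```text
w0.npz 96 19 zmax 131.0 [135.  27.  18.]
w0.npz 97 16 zmax 131.0 [135.  28.  18.]
w0.npz 98 14 zmax 130.0 [30. 15. 18.]
w0.npz 99 9 zmax 130.0 [15. 38. 20.]
w0.npz 100 2 zmax 127.0 [ 16. 116.  58.]
w0.npz 103 21 zmax 120.0 [ 17. 129.  98.]
w0.npz 104 33 zmax 122.0 [ 17. 131. 110.]
w0.npz 105 18 zmax 122.0 [ 17. 131. 114.]
w0.npz 106 18 zmax 123.0 [ 17. 132. 116.]
w0.npz 107 19 zmax 123.0 [ 17. 131. 114.]
w0.npz 108 17 zmax 123.0 [ 17. 131. 113.]
w0.npz 109 15 zmax 122.0 [ 17. 131. 112.]
w0.npz 110 17 zmax 122.0 [ 17. 130. 111.]
w0.npz 111 16 zmax 123.0 [ 17. 132. 113.]
w0.npz 112 16 zmax 123.0 [ 17. 131. 119.]
w0.npz 113 17 zmax 123.0 [ 17. 132. 124.]
w0.npz 114 18 zmax 122.0 [ 17. 132. 124.]
w0.npz 115 15 zmax 123.0 [ 17. 132. 121.]
w0.npz 116 17 zmax 123.0 [ 17. 132. 120.]
w0.npz 117 19 zmax 123.0 [ 17. 132. 120.]
w0.npz 118 15 zmax 123.0 [ 17. 131. 121.]
w0.npz 119 19 zmax 123.0 [ 17. 132. 123.]
w0.npz 120 16 zmax 123.0 [ 17. 131. 125.]
w0.npz 121 17 zmax 123.0 [ 17. 132. 124.]
w0.npz 122 18 zmax 123.0 [ 17. 132. 120.]
w0.npz 123 15 zmax 123.0 [ 17. 131. 117.]
w0.npz 124 19 zmax 1
[... 5940 characters left out ...]
.npz 164 111 zmax 133.0 [30. 18. 17.]
w1.npz 165 44 zmax 134.0 [120.  26.  18.]
w1.npz 166 49 zmax 136.0 [ 12. 189.  63.]
w1.npz 167 44 zmax 137.0 [ 13. 242. 140.]
w1.npz 168 44 zmax 137.0 [ 13. 244. 143.]
w1.npz 169 48 zmax 137.0 [ 13. 244. 145.]
w1.npz 170 36 zmax 137.0 [ 14. 245. 145.]
w1.npz 171 47 zmax 137.0 [ 13. 244. 145.]
w1.npz 172 44 zmax 137.0 [ 13. 245. 146.]
w1.npz 173 40 zmax 137.0 [ 13. 244. 144.]
w1.npz 174 44 zmax 137.0 [ 13. 244. 141.]
w1.npz 175 43 zmax 136.0 [ 10. 200.  77.]
w1.npz 176 42 zmax 136.0 [120.  27.  20.]
w1.npz 177 35 zmax 136.0 [45. 15. 19.]
w1.npz 178 43 zmax 135.0 [30. 14. 18.]
w1.npz 179 36 zmax 134.0 [128.  22.  18.]
w1.npz 180 11 zmax 132.0 [15. 85. 36.]
```

View pics/w1.png

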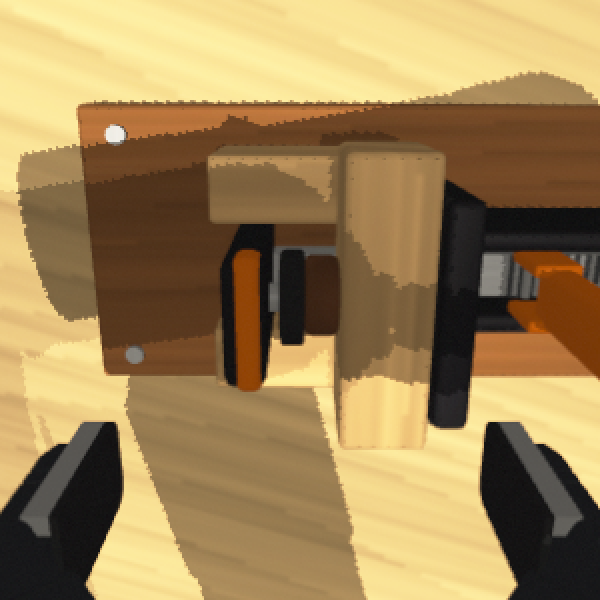

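The close view shows rail, head (320,295), pad (292,297) in contact: shoulder at y=136.9 vs rail face 136.5 (home); the gap from pad back to jaw shrank from 17 to 4 mm, so the pad stays pressed ~13 mm. Now go over the tab with shut fingers.

arm_command(
  increments=[
    [0,0,0,0,15,-15,0.6],
    [0,0,0,0,45,-20,0.3],
    [0,0,0,1,80,-20,0],
    [0,0,0,1,116,-20,0],
    [0,0,0,2,152,-20,0],
    [0,0,0,2,188,-20,0],
    [0,0,0,2,224,-20,0],
    [0,0,0,2,251,-20,0],
  ],
)

```text
time: 14.13
ee_pos: [591.3, -199.8, 222.9]
tcp_rot: [3.1, 0.506, -0.001]
wrist_force: [-0.4, 0.5, 0.4]
opening: 0.1
grasp_force: 0.0
```

arm_command(
  increments=[
    [0,0,0,0,0,20,0],
    [0,0,0,0,0,45,0],
    [0,0,0,0,0,65,0],
    [0,0,0,0,0,80,0],
    [0,0,0,0,0,90,0],
    [0,0,0,0,0,98,0],
    [0,0,0,0,0,103,0],
    [0,0,0,0,0,105,0],
  ],
)

```text
time: 14.8
ee_pos: [591.0, -196.5, 117.9]
tcp_rot: [3.1, 0.509, -0.0]
wrist_force: [0.5, -1.0, -0.6]
opening: -0.3
grasp_force: 0.0
```

```bash
python3 st.py
python3 - <<'E'
from h import *
c=dict(np.load("w0.npz"));R,t=pose(c,c["ee"],c["rot"]);H=hsv(c);h,s,v=H[...,0],H[...,1],H[...,2]
m=((h<5)|(h>175))&(s>180)&(v>120);m[:150]=0;m[210:]=0;p=np.argwhere(m)[:,::-1];p=p[(p[:,0]>340)&(p[:,0]<390)]
w=world(c,p,None,R,t);k=abs(w[:,2]-95)<5;d=w[k,:2]-[557,-98.9]
print("tab x",np.percentile(d@[.947,.321],[2,50,98]).round(1),"y",np.percentile(d@[-.321,.947],[2,50,98]).round(1),np.median(w[k,2]))
E
```

```text
t 14.8 clamp x,y 0.9 -103.4 z 117.9 Fy -1.1 Fz -0.6 op -0.3 gf 0.0
tab x [-19.    0.6  19.4] y [-114.4  -98.6  -83.3] 94.5946657141944
```

arm_command(
  increments=[
    [0,0,0,0,-3,8,0],
    [0,0,0,0,-4,15,0],
    [0,0,0,0,-4,20,0],
    [0,0,0,0,-4,22,0],
    [0,0,0,0,-4,23,0],
    [0,0,0,0,-4,24,0],
    [0,0,0,0,-4,25,0],
    [0,0,0,0,-4,26,0],
  ],
)

```text
time: 15.47
ee_pos: [590.2, -193.3, 93.6]
tcp_rot: [3.098, 0.509, 0.001]
wrist_force: [-1.9, -5.2, 7.0]
opening: -0.2
grasp_force: 3.8
```

arm_command(
  increments=[
    [0,0,0,0,0,0.5,0],
    [0,0,0,0,0,1,0],
    [0,0,0,0,0,2,0],
    [0,0,0,0,0,2.5,0],
    [0,0,0,0,0,3,0],
    [0,0,0,0,0,3.5,0],
    [0,0,0,0,0,4,0],
    [0,0,0,0,0,5,0],
  ],
)

```text
time: 16.13
ee_pos: [591.0, -193.1, 88.4]
tcp_rot: [3.098, 0.509, 0.004]
wrist_force: [1.3, -4.7, 5.3]
opening: -0.0
grasp_force: 3.0
```

```bash
python3 st.py;python3 jaw.py 2>/dev/null
```

```text
t 16.13 clamp x,y 1.9 -100.1 z 88.4 Fy -4.9 Fz 5.3 op -0.0 gf 3.0329735367558897
scene jaw cap y 200.8 41
scene trigger y 44.3 36
side jaw cap y 206.9 61
side trigger y 50.1 2
```

arm_command(
  increments=[
    [0,0,0,0,0,0.5,0],
    [0,0,0,0,0,1,0],
    [0,0,0,0,0,1,0],
    [0,0,0,0,0,1,0],
    [0,0,0,0,0,1,0],
    [0,0,0,0,0,1,0],
    [0,0,0,0,0,1,0],
    [0,0,0,0,0,1,0],
  ],
)

```text
time: 16.9
ee_pos: [591.1, -193.4, 87.6]
tcp_rot: [3.098, 0.509, 0.004]
wrist_force: [1.7, -6.3, 6.3]
opening: -0.2
grasp_force: 3.7
```

arm_command(
  increments=[
    [0,0,0,0,0,0,0],
    [0,0,0,0,0,0,0],
    [0,0,0,0,0,0,0],
    [0,0,0,0,0,0,0],
    [0,0,0,0,0,0,0],
    [0,0,0,0,0,0,0],
    [0,0,0,0,0,0,0],
    [0,0,0,0,0,0,0],
  ],
)

```text
time: 17.57
ee_pos: [591.1, -193.4, 87.5]
tcp_rot: [3.098, 0.509, 0.004]
wrist_force: [2.0, -6.7, 6.6]
opening: -0.2
grasp_force: 3.7
```

arm_command(
  increments=[
    [0,0,0,0,0,0,0],
    [0,0,0,0,0,0,0],
    [0,0,0,0,0,0,0],
    [0,0,0,0,0,0,0],
    [0,0,0,0,0,0,0],
    [0,0,0,0,0,0,0],
    [0,0,0,0,0,0,0],
    [0,0,0,0,0,0,0],
  ],
)

```text
time: 18.23
ee_pos: [591.1, -193.4, 87.6]
tcp_rot: [3.098, 0.51, 0.004]
wrist_force: [1.2, -5.5, 5.5]
opening: -0.1
grasp_force: 3.7
```

```bash
python3 st.py;python3 jaw.py 2>/dev/null
```

```text
t 18.23 clamp x,y 2.0 -100.4 z 87.6 Fy -5.6 Fz 5.5 op -0.1 gf 3.6878556897863746
scene jaw cap y 233.2 39
scene trigger y 44.2 36
side jaw cap y 236.3 62
side trigger y 50.6 2
```

arm_command(
  increments=[
    [0,0,0,0,0,0,0],
    [0,0,0,0,0,0,0],
    [0,0,0,0,0,0,0],
    [0,0,0,0,0,0,0],
    [0,0,0,0,0,0,0],
    [0,0,0,0,0,0,0],
    [0,0,0,0,0,0,0],
    [0,0,0,0,0,0,0],
  ],
)

```text
time: 19.0
ee_pos: [591.1, -193.4, 87.5]
tcp_rot: [3.098, 0.509, 0.004]
wrist_force: [1.4, -6.0, 7.1]
opening: -0.1
grasp_force: 3.7
```

```bash
python3 st.py;python3 jaw.py 2>/dev/null
```

```text
t 19.0 clamp x,y 2.0 -100.5 z 87.5 Fy -6.1 Fz 7.1 op -0.1 gf 3.688212800770998
scene jaw cap y 233.7 43
scene trigger y 44.7 35
side jaw cap y 236.6 62
side trigger y 49.2 2
```

Jaw stopped fully open (cap at 235 = 215 + 20, confirming the pad offsets). Let go of the tab.

arm_command(
  increments=[
    [0,0,0,0,0,-2,0],
    [0,0,0,0,0,-4,0],
    [0,0,0,0,0,-8,0],
    [0,0,0,0,0,-14,0],
    [0,0,0,0,0,-25,0],
    [0,0,0,0,0,-50,0],
    [0,0,0,0,0,-80,0],
    [0,0,0,0,0,-110,0],
  ],
)

```text
time: 19.77
ee_pos: [589.0, -192.3, 197.6]
tcp_rot: [-3.1, -0.509, 0.002]
wrist_force: [0.4, -0.7, 0.6]
opening: 0.1
grasp_force: 0.0
```

arm_command(
  increments=[
    [0,0,0,0,0,-30,0],
    [0,0,0,0,0,-60,0],
    [0,0,0,0,-25,-80,0],
    [0,0,0,0,-50,-100,0],
    [0,0,0,0,-75,-110,0],
    [0,0,0,0,-90,-110,0],
    [0,0,0,0,-100,-110,0],
    [0,0,0,0,-100,-110,0],
  ],
)

```text
time: 20.43
ee_pos: [557.0, -96.2, 307.1]
tcp_rot: [-3.099, -0.511, -0.001]
wrist_force: [0.1, -0.7, 0.8]
opening: -0.2
grasp_force: 0.0
```

```bash
python3 st.py;python3 jaw.py 2>/dev/null
python3 - <<'E'
from plant import camera
import cv2
c=camera("wrist");cv2.imwrite("pics/w2.png",c["color"])
E
```

```text
t 20.43 clamp x,y 0.9 2.5 z 307.1 Fy -0.7 Fz 0.8 op -0.2 gf 0.0
scene jaw cap y 233.8 47
scene trigger y 44.0 24
side jaw cap y 236.3 52
side trigger y 49.6 19
```

View pics/w2.png

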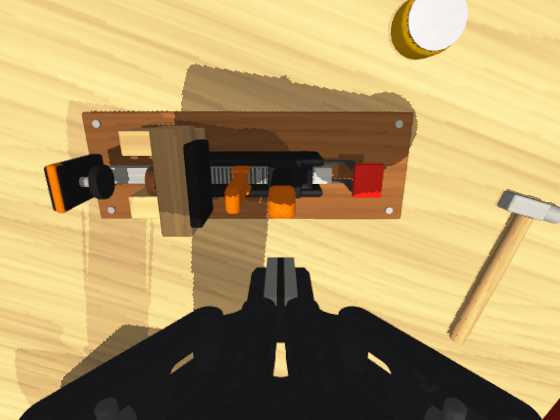

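The jaw is fully open (55,185), the peg is flush in the rail (150,180), the tab is up (368,180), the trigger is at rest, and the bystanders are where they were.

```bash
python3 -c "
from plant import env
print(env.close_job())"
```

```text
the job is handed in; nothing more can be done
None
```

I handed the job in at about 20 s. Four strokes drove the peg home, with the trigger force peaking at about 30 N: above the 22–28 N firm range, below the 33 N bruising point. The clamp then held it alone for about 2.5 s with the pad pressed in roughly 13 mm, and the tab was held until the jaw was fully open, then released.

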